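# Switch on the extractor fan on its test board

## Task

Two fittings lie on the worktop for a bench test, each screwed to a plywood board together with its own toggle switch: a square extractor fan and a round bulkhead lamp. Switch the fan on by flipping its toggle over until it snaps and stays leaning towards the fan. Leave the lamp's switch off.

Things in the scene. Friction and masses are not known exactly. Their poses are not given: they have to be found in the camera images.
- fan_switch (a point): Pivot of the fan's toggle, fixed, 58 mm above the worktop, 3 mm above its 86 x 86 mm white cover plate; a bush of 12 mm radius rises 2 mm above it. x: level, from the switch to its fan; y: along the pivot axis; z: up. Fan: white, square, 120 x 120 mm, blades behind a round wire guard, centre 130 mm to +x, top 60 mm above the worktop; on a fixed plywood board 250 x 140 x 18 mm, long side along x.
- fan_toggle (a joint): Angle of the fan's toggle bat, a round steel bar 36 mm long from the pivot, 6 mm thick at the foot, 10 mm near its end. 0 = off (leans 26 degrees to -x, away from the fan; its end 16 mm to -x and 32 mm above the pivot), 0.45 rad = upright, 0.90 = on (leans to +x). A spring drives it from upright to either end; about 2 N near its end carries it over and it snaps on by itself.
- lamp_switch (a point): Pivot of the lamp's toggle on the lamp's own fixed board: same switch, board, sizes and axes as the fan's (x from the switch to its lamp). Lamp: white, round, 120 mm across with an opal dome, centre 130 mm to +x of the pivot, top 66 mm above the worktop.
- lamp_toggle (a joint): Angle of the lamp's toggle bat, of the same make: 0 = off (leans away from the lamp), 0.45 rad = upright, 0.90 = on. It starts off and is to stay off.

How it is judged:
By the outcome, as a careful person would: the job done as asked, in the order asked, and still so for the second after the job is handed in, with the robot touching nothing.
It also fails if it takes over 32 s, if anything falls off the work surface, if the arm or the gripper's body presses on something with over 40 N, if the wrist force passes 120 N, or if a joint passes its speed limit or range.

## Robot

A 6-joint arm with a two-finger parallel gripper is mounted at the origin on a cart in front of the work surface, level with it; the furniture and walls round the work are solid. World frame = base frame: x ahead of the robot, y to its left, z up, the work surface at z = 0. Lengths are in m, angles in rad, forces in N, time in s.
With the tool pointing down it reaches from about 0.375 to 0.975 m from the base axis. Payload 3.8 kg.
Tool frame: the origin (TCP) lies midway between the tips of the shut fingers; the grasp point (between the pads) lies 19 mm behind it; z points along the fingers, y is the line along which they close (so a half turn about z gives the same grasp; the last joint's range is limited). The gripper opens to 85 mm and grips with 20 to 120 N. Pads are 22 mm wide; open, the fingers measure 114 mm over their backs; the gripper's body (76 mm by 85 mm) begins 54 mm behind the grasp point. The pads swing forward as they close: fully open they stand 13 mm farther back than shut.
Start: joints at [1.294, 0.264, 1.604, -0, 1.274, -0.037], TCP at [0.16, 0.656, 0.231] pointing down, gripper open.
Joint ranges: [-2.63, 2.63], [-0.94, 2.18], [0.31, 2.57], [-1.31, 4.45], [0, 2.66], [-2.55, 2.55]. Speed limits (rad/s): [2.57, 2.57, 3.14, 3.14, 3.14, 3.14].

## Interface

Orientations are given as a rotation vector (axis times angle).
In Python, from workcell import bot gives the robot as it stands.
- The arm moves only by the tool servo_tool, never from a script. Its argument "series" is a list of rows, each a list of 7 numbers: the shift along the world's x, y, z in units of 0.15 m (1.0 is 0.15 m), then the turn, a rotation vector about the world's x, y, z in units of 180 degrees (1.0 is 180 degrees), then the closure, from 0 (fully open) to 1 (shut). A call has 1 to 20 rows; each row is the pose to reach, as a shift and turn from the pose commanded when the call began, turning the shorter way round; what a row does not reach only later rows make up. A row lasts 1/10 s, in which the tool goes at most 50 mm and 8.59 degrees, less where a joint would pass 70% of its speed; a pose out of reach is approached as far as the arm can. A call with a number of a shift or a turn outside -1 to 1 is refused whole. A call with a gripper value outside its range is refused whole. The fingers move at their own pace and stop on an object; "newtons" is the grip in N (left out, the last holds). Time passes only in rows, so rows that repeat a pose let the fingers close. It gives the time, the measured TCP pose, the force, the opening and the grip force at its end, in the units of the state.
- bot.read_state(): the state, without advancing time (a new reading comes with each control period).
- bot.read_camera(name): name is "scene" or "top" or "wrist"; returns the picture (384x512x3 uint8, red, green, blue); there is no depth.
- bot.camera_info(name): a dict with "vertical_fov" (degrees; the focal length in pixels is half the picture's height over the tangent of half this angle, whatever the lens; pixels are square), "cx", "cy" (the principal point, pixels), "dist" ([k1, k2, p1, p2, k3] as OpenCV has them; the pictures are not rectified), "R" (3x3) and "t" (3): a world point X has camera coordinates R X + t. Camera axes: x right, y down, z forward; pixel columns grow to the right and rows downward; lengths in m; the calibration is good to about 2 mm. A picture is of the moment at which its call begins: read the wrist's pose just before it. camera_info takes no time and is no camera call; for the wrist camera it gives the pose at the moment of the call.
- bot.finish_job(): hands the job in; it is judged then, once.
Trained networks look in the newest picture that a camera, given by its name, has taken for a name from the list of things; names that differ only in an ending like _2 or _b are one class to them, and where a whole thing is asked for, a point or a joint stands for the part that bears it (a point fixed in the world has none). Each returns a list of dicts, best first, with "score" (0 to 1); they miss things now and then, are a little off and sometimes report something else, mostly with a low value. They report only what shows in the picture. A call takes as long as a camera call.
- bot.recognise(target, camera): "box" ([left, top, right, bottom] as shares, 0 to 1, of the picture: columns of its width, rows of its height, round what is visible of it).
- bot.trace(target, camera): "mask" (384x512 bool, what is visible of it) and "box" ([left, top, right, bottom] as shares, 0 to 1, of the picture: columns of its width, rows of its height, round what is visible of it).
- bot.mark_of(target, camera): "at" ([row, column] as shares, 0 to 1, of the picture: columns of its width, rows of its height: a listed point, or the origin of a listed thing).
The state is a dict: "time": time; "q": joint angles; "joint_vel": joint speeds; "joint_torque": joint torques, N m; "tool_pos": TCP position; "tcp_rot": TCP orientation; "wrist_force": force on the tool from outside, world axes, zero at the start; "torque": the same for the moment, N m; "width": opening from 0.0 (shut) to 1.0 (fully open); "grip_force": force on a finger pad.
Only numpy, scipy, OpenCV 4.12 (cv2) and the standard library are available. Lean on these libraries where they do the work, as an engineer would, in place of code of your own. Each camera call takes 0.05 s, during which the arm holds its last target. There are 200 camera calls.

## Working session

There is one attempt and no reset: what is moved stays moved. The work goes in short steps, Python scripts to look and compute and a tool call to move; the robot and the scene stay as the last step left them, time stands still between calls to the robot, and variables do not carry over. Pictures are saved under pics/ and viewed, at most 10 in all, crops included, and the job is handed in when it is done.

Besides the shell and the picture viewer there is one more tool, called after "Request:" as a command line: name --pt "numbers of a row" for each row, then --argument value for the rest. servo_tool: Moves the arm, as the interface text tells. Shifts and turns lie within -1 to 1; 1 stands for 0.15 m of shift or 180 degrees of turn. Its arguments: {"type":"object","properties":{"series":{"type":"array","items":{"type":"array","items":{"type":"number"}}},"newtons":{"type":"number"}},"required":["series"]}

```bash
mkdir -p pics
cat > h.py <<'E'
import numpy as np, cv2
from workcell import bot
def cam(n):
    c=bot.camera_info(n); f=192/np.tan(np.radians(c["vertical_fov"])/2)
    K=np.array([[f,0,c["cx"]],[0,f,c["cy"]],[0,0,1]]); return K,np.array(c["dist"]),np.array(c["R"]),np.array(c["t"])
def back(n,col,row,z):
    K,d,R,t=cam(n); u=cv2.undistortPoints(np.array([[[col,row]]],float),K,d)[0,0]
    r=R.T@np.array([u[0],u[1],1]); o=-R.T@t; return o+r*(z-o[2])/r[2]
def proj(n,X):
    K,d,R,t=cam(n); return cv2.projectPoints(np.array(X,float).reshape(-1,1,3),cv2.Rodrigues(R)[0],t,K,d)[0][:,0]
E
python3 - <<'E'
from h import *
ims=[]
for n in ["top","scene"]:
    im=bot.read_camera(n)[:,:,::-1].copy(); cv2.imwrite(f"pics/{n}1.png",im)
    for t in ["fan_switch","lamp_switch"]:
        for m in bot.mark_of(t,n)[:3]:
            r,c=m["at"]; print(n,t,round(m["score"],2),c*512,r*384,back(n,c*512,r*384,.058).round(4))
    for t in ["fan_toggle","lamp_toggle"]:
        for m in bot.recognise(t,n)[:3]:
            print(n,t,round(m["score"],2),(np.array(m["box"])*[512,384,512,384]).round(1))
s=bot.read_state(); print(s["time"],s["tool_pos"],s["tcp_rot"])
a=[cv2.imread(f"pics/{n}1.png") for n in["top","scene"]]
cv2.imwrite("pics/both.png",cv2.resize(np.vstack(a),None,fx=.78,fy=.78))
E
```

```text
top fan_switch 0.83 180.8896 196.6848 [0.4581 0.228  0.058 ]
top lamp_switch 0.8 332.8 182.784 [ 0.4947 -0.2256  0.058 ]
scene fan_switch 0.83 308.48 257.01120000000003 [0.4588 0.2291 0.058 ]
scene lamp_switch 0.74 202.2912 126.9888 [ 0.4971 -0.2492  0.058 ]
0.5 [0.1603314  0.65567799 0.23124162] [-3.75819184e-01 -3.11900678e+00  7.38200766e-05]
```

View pics/top1.png

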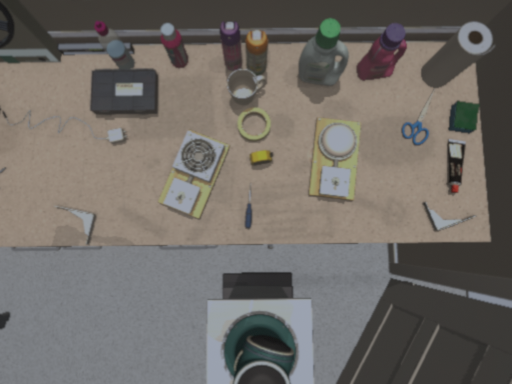

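View pics/scene1.png

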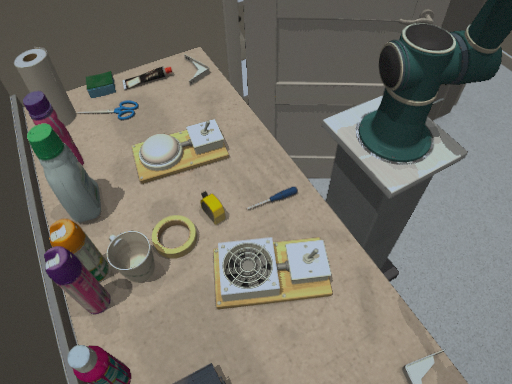

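The top view shows the fan (square, round guard) at about (199,156) with its switch at (182,196). The lamp is at (338,140) with its switch at (335,182). The scene view agrees: fan at (248,265), its switch at (308,258). Both cameras put the fan's pivot within 1.5 mm of each other.

Run:
```python
from h import *
from scipy.spatial.transform import Rotation as Ro
p=np.array([.4585,.2285,.058])
for n,c in (("top",(199,156)),("scene",(248,266))):
    f=back(n,*c,.06); d=(f-p)[:2]; print(n,f.round(4),np.linalg.norm(d),np.degrees(np.arctan2(d[1],d[0])))
# board edge directions via yellow board colour in the top picture
im=cv2.imread("pics/top1.png"); hsv=cv2.cvtColor(im,cv2.COLOR_BGR2HSV)
m=cv2.inRange(hsv,(20,80,120),(35,255,255)); m[:,:155]=0;m[:,235:]=0;m[:125]=0;m[225:]=0
q=cv2.boxPoints(cv2.minAreaRect(cv2.findNonZero(m))); w=np.array([back("top",*x,.018)[:2] for x in q]); print(w.round(3),[ (np.linalg.norm(e).round(3),np.degrees(np.arctan2(e[1],e[0])).round(1)) for e in np.roll(w,-1,0)-w])
print(Ro.from_rotvec(bot.read_state()["tcp_rot"]).as_matrix().round(3))
for a in (-10,-20,-30): print(a, back("wrist",256,192,.06).round(3)) if a==-10 else 0
```

```text
top [0.5806 0.1745 0.06  ] 0.1335327572851681 -23.83470127984906
scene [0.582  0.1848 0.06  ] 0.1310536996894284 -19.492379731707306
[[0.536 0.265]
 [0.614 0.107]
 [0.486 0.045]
 [0.409 0.201]] [(np.float64(0.176), np.float64(-63.5)), (np.float64(0.143), np.float64(-154.1)), (np.float64(0.174), np.float64(116.2)), (np.float64(0.142), np.float64(26.8))]
[[-0.971  0.238 -0.   ]
 [ 0.238  0.971 -0.   ]
 [ 0.    -0.    -1.   ]]
-10 [0.188 0.649 0.06 ]
```

Request:
servo_tool --pt "0.18 -0.3 0 0 0 0 1" --pt "0.36 -0.6 0 0 0 -0.03 1" --pt "0.54 -0.9 0 0 0 -0.05 1" --pt "0.54 -0.9 0 0 0 -0.05 1"

```text
time: 0.9
tool_pos: [0.2432, 0.5166, 0.2311]
tcp_rot: [0.626, 3.077, -0.004]
wrist_force: [-0.4, 1.0, 0.3]
width: 0.334
grip_force: 0.0
```

Request:
servo_tool --pt "0.18 -0.3 0 0 0 0 1" --pt "0.36 -0.6 0 0 0 0 1" --pt "0.54 -0.9 0 0 0 0 1" --pt "0.54 -0.9 0 0 0 0 1"

```text
time: 1.3
tool_pos: [0.3242, 0.3824, 0.2315]
tcp_rot: [0.624, 3.078, -0.001]
wrist_force: [-0.4, 0.1, -0.4]
width: -0.001
grip_force: 0.0
```

Request:
servo_tool --pt "0.18 -0.3 0 0 0 0 1" --pt "0.36 -0.6 0 0 0 0 1" --pt "0.54 -0.9 0 0 0 0 1" --pt "0.54 -0.9 0 0 0 0 1" --pt "0.54 -0.9 0 0 0 0 1"

```text
time: 1.8
tool_pos: [0.404, 0.2505, 0.2316]
tcp_rot: [0.624, 3.079, 0.002]
wrist_force: [0.1, 0.6, -0.4]
width: -0.004
grip_force: 0.0
```

Run:
```python
from h import *
im=bot.read_camera("wrist")[:,:,::-1].copy()
s=bot.read_state(); print(s["time"],s["tool_pos"].round(4) if hasattr(s["tool_pos"],"round") else s["tool_pos"],s["width"])
for m in bot.mark_of("fan_switch","wrist")[:2]:
    r,c=m["at"]; p=back("wrist",c*512,r*384,.058); print(m["score"],c*512,r*384,p.round(4))
for m in bot.trace("fan_toggle","wrist")[:2]:
    M=m["mask"]; print(m["score"],m["box"],cv2.minAreaRect(cv2.findNonZero(M.astype(np.uint8))))
print("expected fan centre px", proj("wrist",[[.4585,.2285,.058],[.4585+.13*np.cos(np.radians(-23)),.2285+.13*np.sin(np.radians(-23)),.06]]))
cv2.imwrite("pics/w1.png",im)
```

```text
1.85 [0.4034 0.2514 0.2315] 0.0002534096895153947
0.81 257.024 220.99200000000002 [0.4619 0.2285 0.058 ]
0.62 [0.4986, 0.5633, 0.5127, 0.5786] ((258.5, 219.5), (7.0, 7.0), 90.0)
expected fan centre px [[255.72954341 218.66526855]
 [255.0951475  314.36436559]]
```

View pics/w1.png

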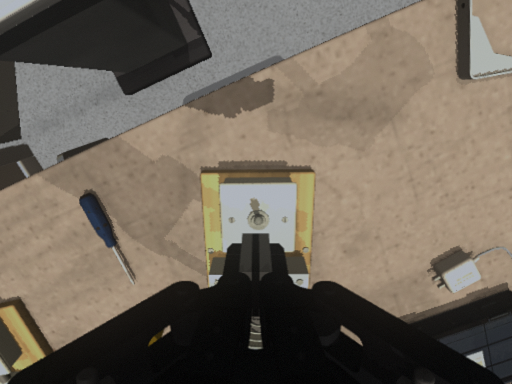

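The wrist view shows the fan's plate centred at (258,218), with the bat's end up-image at about (253,203), leaning away from the fan. The board's axis is vertical in the picture, so the tool is aligned. The pivot is at about (0.460, 0.2285) and the tool stands 61 mm to its -x side.

Request:
servo_tool --pt "0 0 -0.3 0 0 0 1" --pt "0 0 -0.6 0 0 0 1" --pt "0 0 -0.85 0 0 0 1" --pt "0 0 -1 0 0 0 1" --pt "0 0 -1 0 0 0 1"

```text
time: 2.45
tool_pos: [0.3992, 0.2505, 0.0774]
tcp_rot: [-0.614, -3.074, 0.008]
wrist_force: [-0.8, -0.4, 0.3]
width: -0.001
grip_force: 0.0
```

Request:
servo_tool --pt "0.06 -0.025 -0.02 0 0 0 1" --pt "0.12 -0.05 -0.02 0 0 0 1" --pt "0.16 -0.068 -0.02 0 0 0 1" --pt "0.2 -0.085 -0.02 0 0 0 1" --pt "0.23 -0.098 -0.02 0 0 0 1" --pt "0.26 -0.11 -0.02 0 0 0 1" --pt "0.29 -0.123 -0.02 0 0 0 1" --pt "0.31 -0.132 -0.02 0 0 0 1" --pt "0.325 -0.138 -0.02 0 0 0 1" --pt "0.325 -0.138 -0.02 0 0 0 1"

```text
time: 3.45
tool_pos: [0.4524, 0.2298, 0.0782]
tcp_rot: [0.62, 3.08, -0.0]
wrist_force: [0.1, -0.7, -0.6]
width: 0.002
grip_force: 0.0
```

Request:
servo_tool --pt "-0.1 0.042 0 0 0 0 1" --pt "-0.3 0.126 0 0 0 0 1" --pt "-0.3 0.126 0.3 0 0 0 1" --pt "-0.3 0.126 0.6 0 0 0 1" --pt "-0.3 0.126 0.9 0 0 0 1" --pt "-0.3 0.126 0.9 0 0 0 1"

```text
time: 4.05
tool_pos: [0.41, 0.2516, 0.2208]
tcp_rot: [0.616, 3.07, 0.014]
wrist_force: [0.7, 1.4, -0.1]
width: 0.003
grip_force: 0.0
```

Run:
```python
from h import *
a=bot.read_camera("wrist")[:,:,::-1]; b=bot.read_camera("scene")[:,:,::-1]
s=bot.read_state(); print(s["time"],s["tool_pos"],s["wrist_force"])
a=cv2.resize(a[160:290,190:330],(400,371),interpolation=2); b1=cv2.resize(b[225:315,205:345],(400,257),interpolation=2); b2=cv2.resize(b[105:185,125:235],(353,257),interpolation=2)
o=np.zeros((600,800,3),np.uint8); o[:371-30,:400]=a[:341]; o[343:600,:400]=b1; o[343:600,400:753]=b2
cv2.imwrite("pics/c1.png",o)
```

```text
4.15 [0.40695228 0.2496571  0.21470774] [-0.19723866 -0.99459976 -0.49207895]
```

View pics/c1.png

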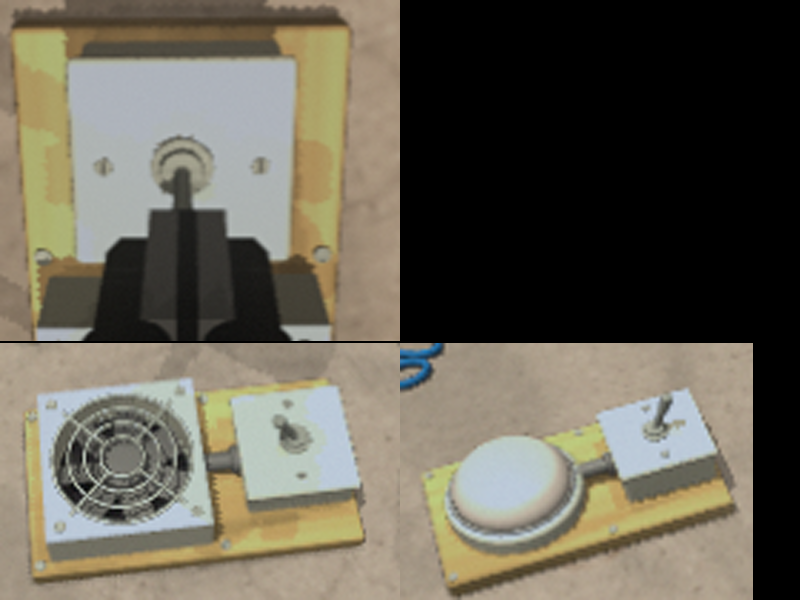

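In the scene crop the fan's bat now leans towards the fan, with its end at about (278,420) and its foot at (295,438). The wrist crop agrees. The lamp's bat still leans away from the lamp. The gripper is clear, so I'm handing in.

```bash
python3 -c "
from workcell import bot
print(bot.finish_job())"
```

```text
the job is handed in; nothing more can be done
None
```

The fan's toggle is flipped on and leans towards the fan, the lamp's switch is still off, and I handed the job in at about 4.2 s with the gripper clear.

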